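# Dark-zero a filter photometer: index the filter wheel, shut the cell cover, press zero

### The arm

A 6-joint arm with a two-finger parallel gripper is mounted at the origin on a cart in front of the work surface, level with it; the furniture and walls round the work are solid. World frame = base frame: x ahead of the robot, y to its left, z up, the work surface at z = 0. Lengths are in m, angles in rad, forces in N, time in s.
With the tool pointing down it reaches from about 0.25 to 0.725 m from the base axis. Payload 4 kg.
Tool frame: the origin (TCP) lies midway between the tips of the shut fingers; the grasp point (between the pads) lies 19 mm behind it; z points along the fingers, y is the direction in which the jaws open and shut (so a half turn about z gives the same grasp; the last joint's range is limited). The gripper opens to 85 mm and grips with 20 to 120 N. Pads are 22 mm wide; open, the fingers measure 114 mm over their backs; the gripper's body (76 mm by 85 mm) begins 54 mm behind the grasp point. The pads swing forward as they close: fully open they stand 13 mm farther back than shut.
Start: joints at [1.223, 0.241, 0.005, 1.335, 0, 1.571], TCP at [0.17, 0.47, 0.231] pointing down, gripper open.
Joint ranges: [-2.72, 2.72], [-1.05, 1.87], [-1.09, 1.28], [-1.99, 2.15], [-1.42, 1.44], [-3.14, 3.14]. Speed limits (rad/s): [2.79, 2.79, 3.14, 3.14, 3.14, 3.14].

### API

Orientations are given as a unit quaternion [x, y, z, w].
In Python, from workcell import get_obs, camera, camera_model, job_done, masks_of gives the robot as it stands.
- The arm moves only by the tool jog_arm, never from a script. Its argument "deltas" is a list that holds one entry, the list of rows, each a list of 7 numbers: the shift along the tool's x, y, z in mm, then the turn, a rotation vector about the tool's x, y, z in degrees, then the finger opening in mm, from 0 to 85.4. A call has 1 to 5 rows; each row shifts and turns the pose as measured when the row begins, along the tool's axes as they then stand; what a row does not reach is not made up. A row lasts 1/10 s, in which the tool goes at most 50 mm and 8.59 degrees, less where a joint would pass 70% of its speed; a pose out of reach is approached as far as the arm can. A call with a gripper value outside its range is refused whole. The fingers move at their own pace and stop on an object; the grip force is fixed at half the most. Time passes only in rows, so rows that do not move let the fingers close. It gives the time, the measured TCP pose, the force and the opening at its end, in the units of the state.
- get_obs(): the state, without advancing time (a new reading comes with each control period).
- camera(name): name is "scene" or "side" or "wrist"; returns the picture (420x560x3 uint8, red, green, blue); there is no depth.
- camera_model(name): a dict with "fovy" (degrees; the focal length in pixels is half the picture's height over the tangent of half this angle, whatever the lens; pixels are square), "cx", "cy" (the principal point, pixels), "k1" (the pictures are not rectified: a ray, as slopes to the right and down, at radius r is drawn at 1 + k1 r^2 times it, then the intrinsics apply), "pose" (4x4, takes a point from camera to world coordinates); the wrist camera has in their place "T_tool_cam" (4x4, takes a point from camera to tool coordinates, whose origin is the TCP and whose axes are the flange's). Camera axes: x right, y down, z forward; pixel columns grow to the right and rows downward; lengths in m; the calibration is good to about 2 mm. A picture is of the moment at which its call begins: read the wrist's pose just before it. camera_model takes no time and is no camera call.
- job_done(): hands the job in, once; it reports no verdict.
Trained networks look in the newest picture that a camera, given by its name, has taken for a name from the list of things; names that differ only in an ending like _2 or _b are one class to them, and where a whole thing is asked for, a point or a joint stands for the part that bears it (a point fixed in the world has none). Each returns a list of dicts, best first, with "conf" (0 to 1); they miss things now and then, are a little off and sometimes report something else, mostly with a low value. They report only what shows in the picture. A call takes as long as a camera call.
- masks_of(target, camera): "pixels" (420x560 bool, what is visible of it) and "at" ([column, row] in pixels, amid what is visible of it).
The state is a dict: "clock": time; "joint_pos": joint angles; "joint_vel": joint speeds; "tau": joint torques, N m; "eef_pos": TCP position; "tool_rot": TCP orientation; "ft_force": force on the tool from outside, world axes, zero at the start; "ft_torque": the same for the moment, N m; "grip_width": finger opening in m.
Only numpy, scipy, OpenCV 4.12 (cv2) and the standard library are available. Lean on these libraries where they do the work, as an engineer would, in place of code of your own. Each camera call takes 0.05 s, during which the arm holds its last target. There are 200 camera calls.

### The job

Take a dark zero on the filter photometer, touching it with the fingertips only: flick the lugs on the edge of its filter wheel, click by click, until the wheel's blank place (the one without a window) has clicked home in the light path behind the cell block, and push the sliding cover fully shut over the cell. Only when both are so, press the round key on the control box fully down and let it come up again. Leave the cuvette standing in its cell and do not disturb the dish, the beaker, the marker or the tweezers.

Things in the scene. Friction and masses are not known exactly. Their poses are not given: they have to be found in the camera images.
- photometer: photometer, fixed on the worktop, 166 mm deep, 180 wide. Origin: centre of its underside. x points to its rear (away from the robot, turned up to 0.2 rad), y to its left as the robot sees it, z up; offsets below are in this frame, mm. Base plate up to z 16. In front of the wheel: cell block (x -78 to -26, y -82 to 10, top z 90, rails to z 98) and lower control box (y 17 to 85, top z 68)
- wheel_axle (a point): fixed point: centre of the filter wheel, photometer (0, 0, 82). The wheel turns about the photometer's x axis, its face to the robot: an aluminium disc 84 mm across, 10 mm thick, hub cap to x -13, with six lugs on its edge 60 degrees apart, 12 mm wide, round-ended, out to 64 mm from the axle. Five places have an 18 mm glass window, 29 mm from the axle on a lug's radius; the sixth is blank metal
- wheel_top (a point): fixed point: top of the circle that the lug tips run on, 64 mm above the axle. At each of the six rest positions a lug stands 30 degrees to the left and one 30 degrees to the right of it (tips 32 mm aside, 55 mm above the axle), two stand level. Nothing stands over the wheel; the white lamp house behind it (x 23 to 79, y -68 to 68) ends at z 104, below the disc's top (z 124)
- filter_wheel (a joint): wheel angle, rad, endless; 0 and every whole turn = blank place in the light path; grows as the top goes right (-y). One click = 1.047; starts 1 to 5 clicks off. A sprung ball holds each rest position; it turns either way. A finger outside an upper lug pushes it over the top (about 5 N); once past straight up (half a click) the wheel snaps on by itself unless the finger blocks the next lug
- blank_place (a point): point of the turning wheel: middle of its blank place, in mid-thickness, 29 mm from the axle on the radius of a lug
- light_path (a point): fixed point: where the light path crosses the wheel, below and to the right of the axle (photometer (0, -14.5, 57)), between two black lens tubes, behind the cell block
- cover (a joint): the black sliding cover on the cell block, m; 0 = fully shut over the cell, against its stop; it grows to 0.036 as it opens to the right (photometer -y). Starts open by 0.024 to 0.036; stays where it is left; sliding takes about 1.5 N
- cover_rib (a point): point of the cover: middle of the top of its upright finger rib, at photometer (-52, -31.5 less the opening, 111). The rib is 6 mm thick (y), 30 mm long (x) and stands 14 mm above the cover's plate (top of the plate at z 97) at the plate's right-hand end; the cover is shut by pushing the rib's right side to the left (+y)
- zero_key (a joint): travel of the round grey key, m; 0 = up, 0.005 = fully down, at about 4 N; springs back up
- zero_key_top (a point): centre of the top of the zero key, 24 mm in diameter, on the control box at photometer (-52, 51, 89)
- cuvette_mid (a point): centre of the capped clear cuvette, 14 x 14 x 50 mm, loose, standing upright in the cell at photometer (-52, -14.5), its top 3 mm below the top of the cell block; it is to stay there
- petri_dish: loose glass dish, 60 mm in diameter, 15 mm high, behind the photometer; origin: centre of its underside. To be left alone
- small_beaker: loose glass beaker, 55 mm in diameter, 71 mm high, behind the photometer; origin: centre of its underside. To be left alone
- tweezers: loose steel tweezers, 130 mm long, 14 mm wide, 9 mm thick, lying close to the left of the photometer; origin: under the middle. To be left alone
- marker: loose felt marker, 136 mm long, 15 mm thick, lying behind the photometer; origin: under its middle. To be left alone

How it is judged:
By the outcome, as a careful person would: the job done as asked, in the order asked, and still so for the second after the job is handed in, with the robot touching nothing.
It also fails if it takes over 48 s, if anything falls off the work surface, if the arm or the gripper's body presses on something with over 40 N, if the wrist force passes 120 N, or if a joint passes its speed limit or range.

## Working session

There is one attempt and no reset: what is moved stays moved. The work goes in short steps, Python scripts to look and compute and a tool call to move; the robot and the scene stay as the last step left them, time stands still between calls to the robot, and variables do not carry over. Pictures are saved under pics/ and viewed, about 8 in all and at most 12, crops included, and the job is handed in when it is done.

Besides the shell and the picture viewer there is one more tool, called after "Request:" in YAML: its name, and indented under it one key for each argument. jog_arm: Moves the arm, as the interface text tells. Its arguments: {"type":"object","properties":{"deltas":{"type":"array"}},"required":["deltas"]}

```bash
mkdir -p pics; ls; cat > h.py <<'E'
import numpy as np,cv2
from workcell import *
def model(n):
    m=camera_model(n); f=210/np.tan(np.radians(m["fovy"])/2); return m,f
def proj(n,P):
    m,f=model(n); T=np.linalg.inv(np.array(m["pose"])); p=np.atleast_2d(P)@T[:3,:3].T+T[:3,3]
    s=p[:,:2]/p[:,2:]; s=s*(1+m["k1"]*(s**2).sum(1,keepdims=True)); return s*f+[m["cx"],m["cy"]]
def w(P,pose): # photometer mm -> world m
    x,y,a=pose; P=np.atleast_2d(P)/1000; c,s=np.cos(a),np.sin(a)
    return np.c_[x+c*P[:,0]-s*P[:,1],y+s*P[:,0]+c*P[:,1],P[:,2]]
def save(n,fn):
    im=camera(n); cv2.imwrite("pics/"+fn,im[:,:,::-1]); return im
E
python3 - <<'E'
from h import *
for n in("scene","side"):
    save(n,n+"0.png"); m,f=model(n); print(n,f,m["cx"],m["cy"],m["k1"],np.round(m["pose"],3).tolist())
    for t in("photometer","filter_wheel","blank_place","cover","cover_rib","zero_key","zero_key_top","cuvette_mid"):
        for d in masks_of(t,n)[:2]: print(t,round(d["conf"],2),np.round(d["at"]),d["pixels"].sum())
a=cv2.imread("pics/scene0.png");b=cv2.imread("pics/side0.png")
o=get_obs();print({k:np.round(v,3).tolist() for k,v in o.items()})
E
```

```text
pics
scene 424.78515235731606 279.29443991031303 210.33791547771892 -0.019305889506002358 [[-0.848, -0.318, 0.424, 0.237], [-0.529, 0.49, -0.692, 0.712], [0.012, -0.812, -0.584, 0.602], [0.0, 0.0, 0.0, 1.0]]
photometer 0.67 [312. 239.] 6821
filter_wheel 0.75 [312. 221.] 753
blank_place 0.86 [310. 223.] 750
cover 0.8 [345. 210.] 299
cover 0.43 [313. 224.] 733
cover_rib 0.64 [344. 212.] 322
side 476.3418997406546 275.8396475923428 210.00955976349772 -0.04736019157878958 [[0.886, -0.271, 0.377, 0.276], [-0.464, -0.552, 0.693, -0.489], [0.02, -0.788, -0.615, 0.635], [0.0, 0.0, 0.0, 1.0]]
photometer 0.61 [253. 254.] 9162
filter_wheel 0.69 [245. 229.] 1029
blank_place 0.82 [247. 231.] 1054
cover 0.94 [235. 259.] 419
cover_rib 0.9 [237. 256.] 397
zero_key 0.51 [233. 255.] 388
zero_key 0.41 [205. 228.] 140
zero_key_top 0.68 [250. 252.] 9246
zero_key_top 0.64 [208. 227.] 136
{'clock': 0.9, 'joint_pos': [1.223, 0.241, 0.005, 1.335, 0.0, 1.571], 'joint_vel': [-0.003, -0.001, -0.002, -0.001, -0.0, 0.0], 'tau': [-0.0, -37.22, 25.269, 0.001, -0.0, -0.0], 'eef_pos': [0.17, 0.47, 0.231], 'tool_rot': [0.173, 0.985, 0.0, -0.0], 'ft_force': [0.3, 0.096, 0.333], 'ft_torque': [0.007, 0.014, 0.02], 'grip_width': 0.085}
```

View pics/scene0.png

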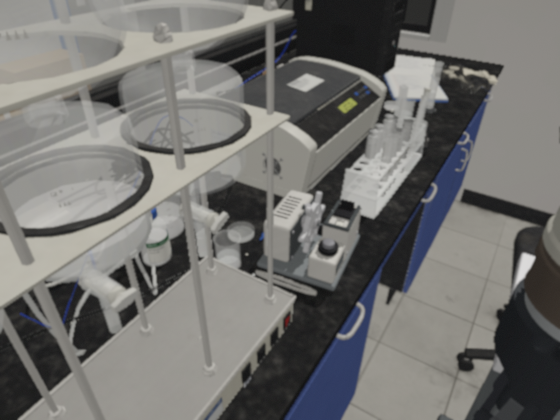

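View pics/side0.png

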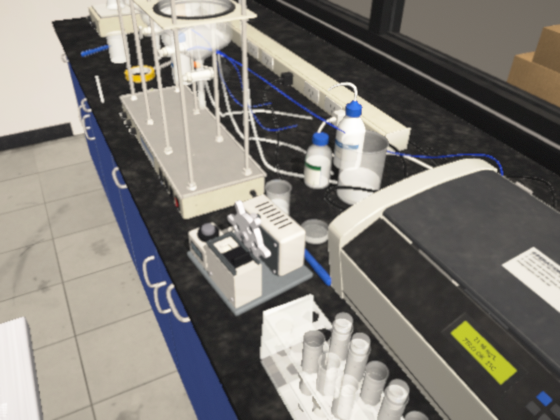

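The photometer shows at (310,240) in the scene picture and (250,255) in the side one, with the rod rack to its left and the tube rack to its right. Next I fit its pose to the silhouettes.

```bash
cat > fit.py <<'E'
from h import *
from scipy.optimize import minimize
from itertools import product
boxes=[((-83,83),(-90,90),(0,16)),((-78,-26),(-82,10),(16,94)),((-78,-26),(17,85),(16,68)),((23,79),(-68,68),(16,104))]
th=np.linspace(0,2*np.pi,24)
disc=[(x,46*np.cos(t),82+46*np.sin(t)) for x in(-5,5) for t in th]
parts=[np.array(list(product(*b)),float) for b in boxes]+[np.array(disc)]
M={}
for n in("scene","side"):
    camera(n); M[n]=masks_of("photometer",n)[0]["pixels"]
np.savez("m.npz",**M)
def render(n,p):
    r=np.zeros((420*4,560*4),np.uint8)
    for q in parts:
        cv2.fillConvexPoly(r,cv2.convexHull((proj(n,w(q,p))*4).astype(np.float32)).astype(np.int32),255)
    return cv2.resize(r,(560,420),interpolation=cv2.INTER_AREA)/255.
def cost(p,ns=("scene","side")):
    p=[p[0],p[1],p[2]]
    return sum(1-np.minimum(render(n,p),M[n]).sum()/np.maximum(render(n,p),M[n]).sum() for n in ns)
# seed: back-project mask centres at z=.05
s=[]
for n in M:
    c=masks_of("photometer",n)[0]["at"]
    from scipy.optimize import fsolve
    s.append(fsolve(lambda q:proj(n,[q[0],q[1],.05])[0]-c,[.5,0]))
print(s)
for ns in(("scene","side"),("scene",),("side",)):
    best=None
    for a in(-.15,0,.15):
        x0=np.r_[np.mean(s,0),a]
        r=minimize(cost,x0,args=(ns,),method="Nelder-Mead",options=dict(initial_simplex=[x0,x0+[.02,0,0],x0+[0,.02,0],x0+[0,0,.1]],xatol=2e-4,fatol=1e-5))
        if best is None or r.fun<best.fun:best=r
    print(ns,best.x.round(4),best.fun)
    if len(ns)==2: P=best.x
np.save("pose.npy",P)
tiles=[]
for n in M:
    im=camera(n)[:,:,::-1].copy(); c=proj(n,w((0,0,60),P))[0]; k=5
    x0,y0=int(c[0]-60),int(c[1]-55); im=cv2.resize(im[y0:y0+110,x0:x0+80*1+40],None,fx=k-1.7,fy=k-1.7,interpolation=cv2.INTER_CUBIC); k=3.3
    for q in parts[:4]:
        pp=((proj(n,w(q,P))-[x0,y0])*k).astype(int)
        for i in range(8):
            for j in range(i):
                if (q[i]!=q[j]).sum()==1: cv2.line(im,pp[i].tolist(),pp[j].tolist(),(0,255,0),1)
    for q in [(-52,51,89),(0,0,146),(-52,-61.5,111)]:
        cv2.circle(im,((proj(n,w(q,P))[0]-[x0,y0])*k).astype(int).tolist(),3,(0,0,255),-1)
    tiles.append(im)
cv2.imwrite("pics/fit.png",np.hstack(tiles))
E
python3 fit.py
```

```text
[array([0.52368997, 0.09860764]), array([0.54091887, 0.07478199])]Traceback (most recent call last):
  File "fit.py", line 31, in <module>
    r=minimize(cost,x0,args=(ns,),method="Nelder-Mead",options=dict(initial_simplex=[x0,x0+[.02,0,0],x0+[0,.02,0],x0+[0,0,.1]],xatol=2e-4,fatol=1e-5))
    res = _minimize_neldermead(fun, x0, args, callback, bounds=bounds,
                               **options)
    fxr = func(xr)
    fx = function(np.copy(x), *(wrapper_args + args))
  File "fit.py", line 19, in cost
    return sum(1-np.minimum(render(n,p),M[n]).sum()/np.maximum(render(n,p),M[n]).sum() for n in ns)
  File "fit.py", line 19, in <genexpr>
    return sum(1-np.minimum(render(n,p),M[n]).sum()/np.maximum(render(n,p),M[n]).sum() for n in ns)
                            ~~~~~~^^^^^
  File "fit.py", line 15, in render
    cv2.fillConvexPoly(r,cv2.convexHull((proj(n,w(q,p))*4).astype(np.float32)).astype(np.int32),255)
                                         ~~~~^^^^^^^^^^
  File "h.py", line 6, in proj
    m,f=model(n); T=np.linalg.inv(np.array(m["pose"])); p=np.atleast_2d(P)@T[:3,:3].T+T[:3,3]
        ~~~~~^^^
  File "h.py", line 4, in model
    m=camera_model(n); f=210/np.tan(np.radians(m["fovy"])/2); return m,f
ValueError: time passes only in moves, steps and waits
```

```bash
sed -i 's/^def model/from functools import lru_cache\n@lru_cache\ndef model/' h.py
python3 - <<'E'
s=open('fit.py').read()
s=s.replace('''    camera(n); M[n]=masks_of("photometer",n)[0]["pixels"]
np.savez("m.npz",**M)''','''    M[n]=np.load("m.npz")[n]''').replace('masks_of("photometer",n)[0]["at"]','np.argwhere(M[n])[:,::-1].mean(0)').replace('camera(n)[:,:,::-1].copy()','cv2.imread(f"pics/{n}0.png")')
open('fit.py','w').write(s)
E
python3 fit.py; python3 -c "
from h import *;print(get_obs()['clock'])"
```

```text
[array([0.52762899, 0.10698882]), array([0.53455908, 0.07581619])]
('scene', 'side') [0.5357 0.0922 0.1412] 0.19864714211337553
('scene',) [0.5356 0.0896 0.1366] 0.0984970986041962
('side',) [0.5377 0.0972 0.1182] 0.07707967880018529
1.2
```

View pics/fit.png

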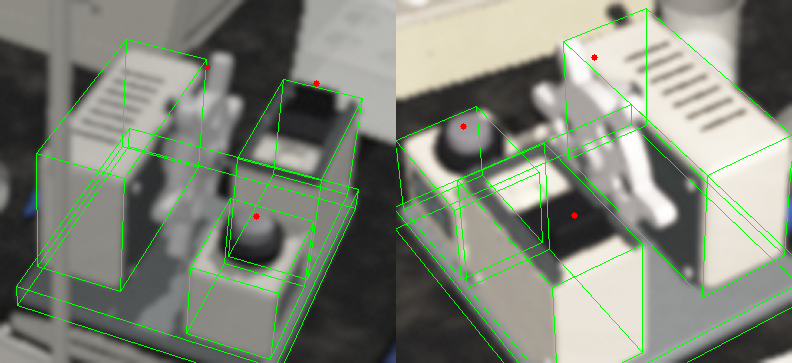

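The model fits both pictures to about 2–3 mm: pose (0.536, 0.092), yaw about 0.14. Next I plan a wrist view of the wheel's face.

```bash
cat >> h.py <<'E'
from scipy.spatial.transform import Rotation as R
POSE=np.load("pose.npy") if __import__("os").path.exists("pose.npy") else None
def frame(yaw,tilt=0):
    # tool: z down, y = photometer +x, tilted forward by tilt (rad) about photometer y
    Z=R.from_euler("z",yaw); b=R.from_matrix(np.array([[0,1,0],[1,0,0],[0,0,-1]]))
    return Z*R.from_euler("y",-tilt)*b
def go(p,rot,lim=50):
    o=get_obs(); c=R.from_quat(o["tool_rot"]); d=c.inv().apply(np.array(p)-o["eef_pos"])*1000
    r=np.degrees((c.inv()*rot).as_rotvec()); n=int(np.ceil(max(np.linalg.norm(d)/lim,np.linalg.norm(r)/8.5)))
    # rows so that world path is straight: shift expressed in the turning tool frame
    print("clock",round(o["clock"],2),"dist",np.round(d,1),"rot",np.round(r,1),"rows",n)
    for i in range(n):
        ci=c*R.from_rotvec(np.radians(r)*i/n); print((np.round(ci.inv().apply(np.array(p)-o["eef_pos"])*1000/n)).astype(int).tolist(),np.round(r/n,1).tolist())
E
python3 - <<'E'
from h import *
m,f=model("wrist"); T=np.array(m["T_tool_cam"]); print(f,np.round(T,3).tolist())
for k in (30,45):
    t=np.radians(k); yaw=POSE[2]; rot=frame(yaw,t)
    cz=rot.apply(T[:3,2]); face=w((-5,0,100),POSE)[0]
    cam=face-.24*cz; tcp=cam-rot.apply(T[:3,3]); print(k,cz.round(2),"cam",cam.round(3),"tcp",tcp.round(3), "toolz",rot.apply([0,0,1]).round(2))
    if k==45 or 1: go(tcp,rot)
E
```

```text
344.10533383997273 [[0.001, -0.951, -0.309, 0.079], [1.0, 0.001, -0.0, 0.001], [0.0, -0.309, 0.951, -0.142], [0.0, 0.0, 0.0, 1.0]]
30 [ 0.51 -0.24 -0.82] cam [0.407 0.149 0.298] tcp [0.488 0.081 0.175] toolz [ 0.5   0.07 -0.87]
clock 1.2 dist [-431.  -258.    56.7] rot [-27.  -16.2  60.5] rows 11
[-39, -23, 5] [-2.5, -1.5, 5.5]
[-41, -20, 5] [-2.5, -1.5, 5.5]
[-43, -16, 6] [-2.5, -1.5, 5.5]
[-44, -12, 6] [-2.5, -1.5, 5.5]
[-45, -8, 7] [-2.5, -1.5, 5.5]
[-45, -4, 8] [-2.5, -1.5, 5.5]
[-45, 0, 9] [-2.5, -1.5, 5.5]
[-45, 4, 10] [-2.5, -1.5, 5.5]
[-44, 8, 11] [-2.5, -1.5, 5.5]
[-43, 11, 13] [-2.5, -1.5, 5.5]
[-41, 15, 15] [-2.5, -1.5, 5.5]
45 [ 0.71 -0.21 -0.67] cam [0.361 0.142 0.261] tcp [0.47  0.078 0.161] toolz [ 0.7   0.1  -0.71]
clock 1.2 dist [-415.3 -266.4   70.7] rot [-40.4 -24.3  58.6] rows 10
[-42, -27, 7] [-4.0, -2.4, 5.9]
[-44, -23, 7] [-4.0, -2.4, 5.9]
[-46, -19, 8] [-4.0, -2.4, 5.9]
[-47, -15, 8] [-4.0, -2.4, 5.9]
[-48, -10, 9] [-4.0, -2.4, 5.9]
[-48, -6, 11] [-4.0, -2.4, 5.9]
[-48, -2, 13] [-4.0, -2.4, 5.9]
[-48, 2, 15] [-4.0, -2.4, 5.9]
[-47, 6, 17] [-4.0, -2.4, 5.9]
[-45, 9, 19] [-4.0, -2.4, 5.9]
```

```bash
sed -i 's/\[\[0,1,0\],\[1,0,0\],\[0,0,-1\]\]/[[-1,0,0],[0,1,0],[0,0,-1]]/' h.py
python3 - <<'E'
from h import *
m,f=model("wrist"); T=np.array(m["T_tool_cam"])
for k in (20,):
    rot=frame(POSE[2],np.radians(k)); cz=rot.apply(T[:3,2]); face=w((-5,0,105),POSE)[0]
    cam=face-.24*cz; tcp=cam-rot.apply(T[:3,3]); print(k,cz.round(2),"cam",cam.round(3),"tcp",tcp.round(3)); go(tcp,rot,48)
E
```

```text
20 [ 0.61  0.09 -0.79] cam [0.384 0.071 0.294] tcp [0.506 0.087 0.188]
clock 1.2 dist [-445.9 -245.8   43.3] rot [ -4.9 -19.6 -27.7] rows 11
[-41, -22, 4] [-0.4, -1.8, -2.5]
[-39, -24, 5] [-0.4, -1.8, -2.5]
[-38, -26, 6] [-0.4, -1.8, -2.5]
[-37, -28, 7] [-0.4, -1.8, -2.5]
[-35, -29, 8] [-0.4, -1.8, -2.5]
[-34, -31, 9] [-0.4, -1.8, -2.5]
[-32, -32, 9] [-0.4, -1.8, -2.5]
[-30, -34, 10] [-0.4, -1.8, -2.5]
[-28, -35, 11] [-0.4, -1.8, -2.5]
[-26, -36, 11] [-0.4, -1.8, -2.5]
[-24, -38, 12] [-0.4, -1.8, -2.5]
```

Request:
jog_arm:
  deltas:
    - [[-31,-34,0,0,0,-3.5,0],[-28,-36,0,0,0,-3.5,0],[-26,-38,0,0,0,-3.5,0],[-24,-39,0,0,0,-3.5,0],[-22,-41,0,0,0,-3.5,0]]

```text
clock: 1.7
eef_pos: [0.259, 0.2564, 0.2298]
tool_rot: [0.009, 1.0, 0.001, 0.001]
ft_force: [1.4, 0.4, 0.5]
grip_width: 0.0126
```

Request:
jog_arm:
  deltas:
    - [[-19,-42,0,0,0,-3.5,0],[-17,-43,0,0,0,-3.5,0],[-14,-44,0,0,0,-3.5,0]]

```text
clock: 2.0
eef_pos: [0.316, 0.1248, 0.2305]
tool_rot: [-0.088, 0.996, 0.002, 0.003]
ft_force: [1.7, 0.2, 0.3]
grip_width: -0.0002
```

```bash
python3 - <<'E'
from h import *
o=get_obs();print(o["eef_pos"],o["grip_width"])
m,f=model("wrist"); T=np.array(m["T_tool_cam"])
rot=frame(POSE[2],np.radians(20)); go([.50,.087,.195],rot,48)
E
```

```text
[0.31600162 0.12477647 0.2305094 ] -0.0001799926139975792
clock 2.0 dist [-174.4  -69.4   36.3] rot [  0.5 -19.7   1.9] rows 4
[-44, -17, 9] [0.1, -4.9, 0.5]
[-43, -17, 13] [0.1, -4.9, 0.5]
[-42, -17, 16] [0.1, -4.9, 0.5]
[-40, -16, 20] [0.1, -4.9, 0.5]
```

Request:
jog_arm:
  deltas:
    - [[-44,-17,9,0,-4.9,0.5,0],[-43,-17,13,0,-4.9,0.5,0],[-42,-17,16,0,-4.9,0.5,0],[-40,-16,20,0,-4.9,0.5,0],[0,0,0,0,0,0,0]]

```text
clock: 2.5
eef_pos: [0.5091, 0.0776, 0.1979]
tool_rot: [-0.062, 0.981, 0.015, 0.182]
ft_force: [-0.8, 0.1, -0.0]
grip_width: 0.0001
```

```bash
cat >> h.py <<'E'
def wproj(P):
    o=get_obs(); m,f=model("wrist"); T=np.eye(4);T[:3,:3]=R.from_quat(o["tool_rot"]).as_matrix();T[:3,3]=o["eef_pos"]
    C=np.linalg.inv(T@np.array(m["T_tool_cam"])); p=np.atleast_2d(P)@C[:3,:3].T+C[:3,3]
    s=p[:,:2]/p[:,2:]; s=s*(1+m["k1"]*(s**2).sum(1,keepdims=True)); return s*f+[m["cx"],m["cy"]]
E
python3 - <<'E'
from h import *
im=save("wrist","w1.png")[:,:,::-1].copy()
for t in("blank_place","cover_rib","zero_key_top","filter_wheel"):
    for d in masks_of(t,"wrist")[:2]: print(t,round(d["conf"],2),np.round(d["at"]),d["pixels"].sum())
pts=[(-52,51,89),(-5,0,146),(-78,-82,90),(-26,10,90),(-78,85,68),(23,68,104),(23,-68,104),(-83,90,16)]
for p in wproj(w(pts,POSE)): cv2.circle(im,p.astype(int).tolist(),4,(0,0,255),1); print(p.round())
cv2.imwrite("pics/w1a.png",cv2.resize(im,None,fx=1.4,fy=1.4))
E
```

```text
blank_place 0.96 [304. 193.] 7852
cover_rib 0.77 [230. 138.] 3243
zero_key_top 0.84 [374. 125.] 984
filter_wheel 0.87 [301. 190.] 7750
[369. 130.]
[295. 239.]
[164.  95.]
[307. 164.]
[416.  82.]
[380. 227.]
[206. 229.]
[403.  54.]
```

View pics/w1a.png

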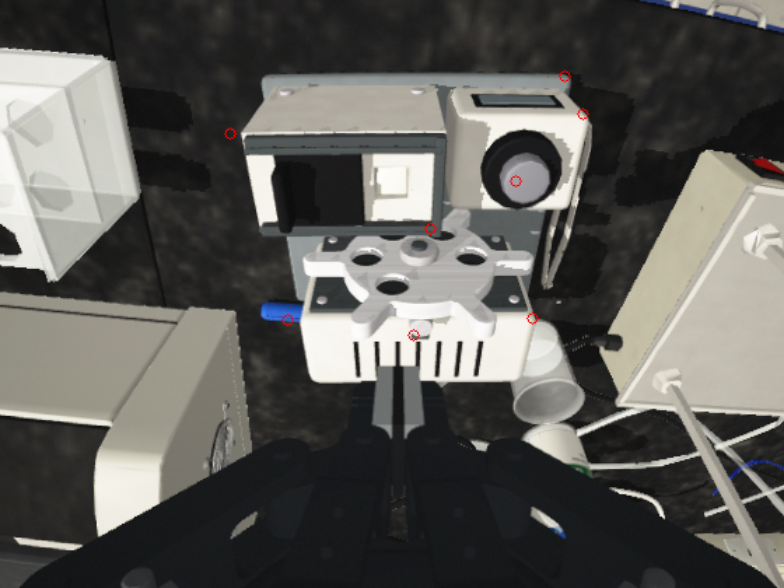

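The wheel face is visible. Windows show at the level left (472,257), level right (367,258), upper right (392,287) and lower left (441,235), but none at the upper left (452,287). So the blank is upper left, opposite the light path and 3 clicks off. The overlay is about 4 mm off, so I refit from this near view.

```bash
cat > refit.py <<'E'
from h import *
from scipy.optimize import least_squares
px=np.array([(522,178),(263,76),(571,76),(310,380),(524,380),(303,304),(530,303),(418,246)])/1.4
P3=[(-52,51,89),(-83,-90,16),(-83,90,16),(79,-68,104),(79,68,104),(23,-68,104),(23,68,104),(-13,0,82)]
r=least_squares(lambda p:(wproj(w(P3,p))-px).ravel(),POSE,loss="soft_l1",f_scale=2,diff_step=1e-4)
print(r.x.round(4),(wproj(w(P3,r.x))-px).round(1).tolist()); np.save("pose2.npy",r.x)
E
sed -i 's/^def wproj(P):/_o=lru_cache(get_obs)\ndef wproj(P):/; s/^    o=get_obs(); m,f=model("wrist")/    o=_o(); m,f=model("wrist")/' h.py
python3 refit.py
```

```text
[0.5335 0.0963 0.1412] [[2.4, 0.3], [-4.7, -0.5], [1.3, -2.2], [-1.4, 3.6], [0.3, 1.8], [-5.6, 10.2], [7.5, 9.0], [-0.2, -4.2]]
```

```bash
sed -i 's/"pose.npy"/"pose2.npy"/g' h.py; cat > tgt.py <<'E'
import sys
from h import *
a=[float(v) for v in sys.argv[1:]]
o=get_obs(); c=POSE; d=np.array(o["eef_pos"])-[c[0],c[1],0]
print("phot",(R.from_euler("z",-c[2]).apply(d)*1000).round(1),"F",np.round(o["ft_force"],1))
if a: go(w(a[:3],POSE)[0],frame(POSE[2],np.radians(a[3] if len(a)>3 else 20)),45)
E
python3 tgt.py 3 60 155; python3 tgt.py 3 58 131 
```

```text
phot [-28.9 -12.5 199.5] F [-0.  -0.7  0.3]
clock 2.75 dist [-13.1  72.3  53.2] rot [ 0.3  0.9 -0.6] rows 3
[-4, 24, 18] [0.1, 0.3, -0.2]
[-5, 24, 18] [0.1, 0.3, -0.2]
[-5, 24, 18] [0.1, 0.3, -0.2]
phot [-28.9 -12.5 199.5] F [-0.  -0.7  0.3]
clock 2.75 dist [-4.6 70.2 75.6] rot [ 0.3  0.9 -0.6] rows 3
[-2, 23, 25] [0.1, 0.3, -0.2]
[-2, 23, 25] [0.1, 0.3, -0.2]
[-2, 23, 25] [0.1, 0.3, -0.2]
```

Request:
jog_arm:
  deltas:
    - [[-5,36,9,0,0.4,-0.3,0],[-5,36,20,0,0.4,-0.3,0],[-4,0,24,0,0,0,0],[4,0,11,0,0,0,0],[4,0,11,0,0,0,0]]

```text
clock: 3.25
eef_pos: [0.5303, 0.1633, 0.137]
tool_rot: [-0.072, 0.981, 0.017, 0.179]
ft_force: [0.2, 0.1, 0.0]
grip_width: -0.0004
```

```bash
python3 tgt.py 3 60 131; python3 - <<'E'
from h import *
im=save("wrist","w2.png")[:,:,::-1]; cv2.imwrite("pics/w2a.png",cv2.resize(im[130:420,130:450],None,fx=2,fy=2))
E
```

```text
phot [  6.3  66.8 137. ] F [0.2 0.1 0. ]
clock 3.25 dist [ 5.3 -6.8  4.3] rot [0.5 0.7 0.3] rows 1
[5, -7, 4] [0.5, 0.7, 0.3]
```

View pics/w2a.png

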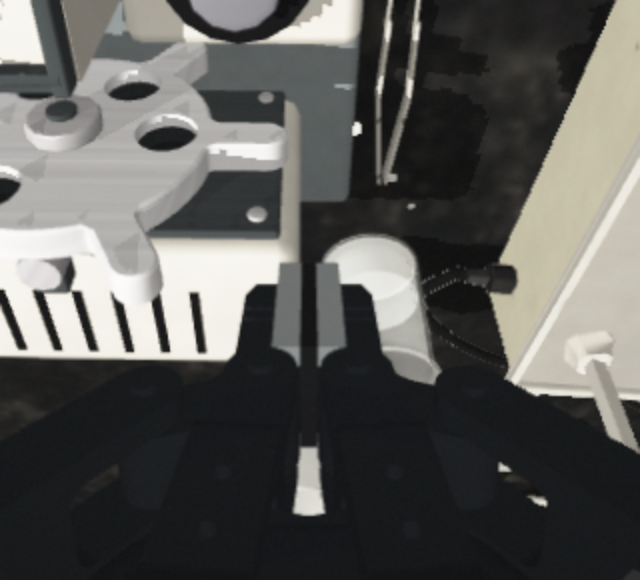

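Request:
jog_arm:
  deltas:
    - [[5,-7,4,0.5,0.7,0.3,0],[0,-12,0,0,0,0,0],[0,-12,0,0,0,0,0],[0,-12,0,0,0,0,0]]

```text
clock: 3.7
eef_pos: [0.5312, 0.1248, 0.1333]
tool_rot: [-0.074, 0.982, 0.019, 0.172]
ft_force: [-18.4, 11.9, 27.1]
grip_width: -0.0002
```

```bash
python3 tgt.py 3 6 131
```

```text
phot [  1.8  28.6 133.3] F [-18.4  11.9  27.1]
clock 3.7 dist [ -0.2 -22.7   2.3] rot [ 0.8 -0.   0.4] rows 1
[0, -23, 2] [0.8, -0.0, 0.4]
```

```bash
python3 - <<'E'
from h import *
im=save("wrist","w3.png")[:,:,::-1]; cv2.imwrite("pics/w3a.png",cv2.resize(im[90:390,100:420],None,fx=2,fy=2))
print(get_obs()["ft_force"],get_obs()["ft_torque"])
E
```

```text
[-16.42844379   9.48395261  20.16601655] [1.79157545 1.95636804 0.78179215]
```

View pics/w3a.png

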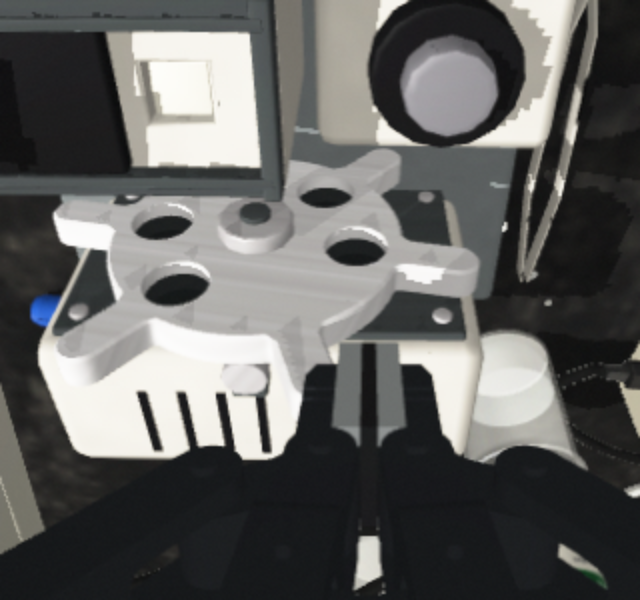

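The upper-left lug has only turned a little: its tip is caught under the step of the closed fingers. I'll back off, open the gripper and straddle both upper lugs. The flat inner face of the left finger will then do the pushing.

Request:
jog_arm:
  deltas:
    - [[-2,10,-8,0,0,0,0],[-12,10,-33,0,0,0,85],[0,0,0,0,0,0,85],[0,0,0,0,0,0,85],[0,0,0,0,0,0,85]]

```text
clock: 4.25
eef_pos: [0.5299, 0.1386, 0.1854]
tool_rot: [-0.07, 0.981, 0.018, 0.178]
ft_force: [-0.2, 0.5, 0.1]
grip_width: 0.0581
```

```bash
python3 tgt.py 7 0 150; python3 tgt.py 7 0 118
```

```text
phot [  2.5  42.4 185.4] F [-0.2  0.5  0.1]
clock 4.25 dist [  8.2 -42.8  34.3] rot [ 0.6  0.6 -0. ] rows 2
[4, -21, 17] [0.3, 0.3, -0.0]
[4, -21, 17] [0.3, 0.3, -0.0]
phot [  2.5  42.4 185.4] F [-0.2  0.5  0.1]
clock 4.25 dist [ 19.4 -43.1  64.3] rot [ 0.6  0.6 -0. ] rows 2
[10, -22, 32] [0.3, 0.3, -0.0]
[10, -21, 32] [0.3, 0.3, -0.0]
```

Request:
jog_arm:
  deltas:
    - [[4,-21,10,0.3,0.3,0,85],[4,-22,14,0.3,0.3,0,85],[0,0,5,0,0,0,85],[0,0,0,0,0,0,85]]

```text
clock: 4.65
eef_pos: [0.5382, 0.0941, 0.1527]
tool_rot: [-0.069, 0.983, 0.012, 0.172]
ft_force: [0.3, 0.6, 0.2]
grip_width: 0.0852
```

```bash
python3 tgt.py 7 0 118; python3 - <<'E'
from h import *
im=save("wrist","w4.png")[:,:,::-1]; cv2.imwrite("pics/w4a.png",cv2.resize(im[90:390,100:460],None,fx=2,fy=2))
E
```

```text
phot [  4.3  -2.8 152.7] F [0.3 0.6 0.2]
clock 4.65 dist [ 9.3  2.8 33.6] rot [-0.  -0.2 -0.1] rows 1
[9, 3, 34] [-0.0, -0.2, -0.1]
```

View pics/w4a.png

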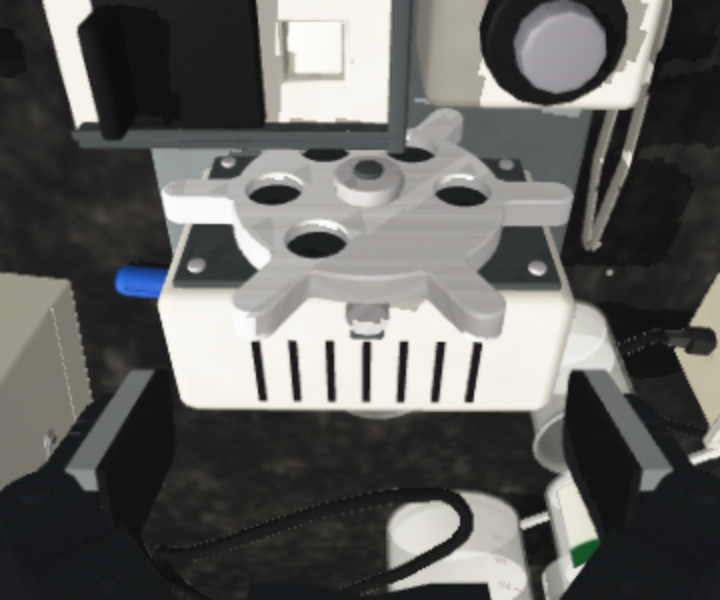

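Request:
jog_arm:
  deltas:
    - [[4,0,17,0,0,0,85],[4,0,17,0,0,0,85],[0,-10,0,0,0,0,85],[0,-10,0,0,0,0,85]]

```text
clock: 5.1
eef_pos: [0.5464, 0.0808, 0.1204]
tool_rot: [-0.073, 0.982, 0.017, 0.174]
ft_force: [-0.9, 9.2, 4.3]
grip_width: 0.085
```

```bash
python3 -c "
import numpy as np;p=np.load('pose2.npy');p[:2]+=[0.0003,-.0025];np.save('pose2.npy',p)"; python3 tgt.py 7 -42 119
```

```text
phot [ 10.7 -14.6 120.4] F [-0.9  9.2  4.3]
clock 5.1 dist [  4.1 -27.4  -0.3] rot [0.6 0.1 0.3] rows 1
[4, -27, 0] [0.6, 0.1, 0.3]
```

Request:
jog_arm:
  deltas:
    - [[1,-10,0,0.3,0,0.1,85],[1,-10,0,0.3,0,0.1,85],[0,-10,0,0,0,0,85]]

```text
clock: 5.4
eef_pos: [0.551, 0.0517, 0.1234]
tool_rot: [-0.072, 0.981, 0.014, 0.177]
ft_force: [-0.7, 0.0, -0.5]
grip_width: 0.0845
```

```bash
python3 tgt.py 7 -42 119
```

```text
phot [ 11.1 -44.  123.4] F [-0.7  0.  -0.5]
clock 5.4 dist [5.4 2.1 2.7] rot [0.2 0.5 0.3] rows 1
[5, 2, 3] [0.2, 0.5, 0.3]
```

Request:
jog_arm:
  deltas:
    - [[-6,0,-17,0,0,0,85],[-6,0,-17,0,0,0,85],[0,22,0,0,0,0,85],[0,22,0,0,0,0,85],[0,0,0,0,0,0,85]]

```text
clock: 5.9
eef_pos: [0.5458, 0.0867, 0.163]
tool_rot: [-0.067, 0.982, 0.009, 0.178]
ft_force: [0.2, -0.8, 0.4]
grip_width: 0.085
```

```bash
cat > wins.py <<'E'
from h import *
import sys
im=save("wrist",sys.argv[1]); g=cv2.cvtColor(im,cv2.COLOR_RGB2GRAY)
# left-of-top positive angle
for a,n in((30,"upL"),(-30,"upR"),(90,"L"),(-90,"R"),(150,"loL")):
    t=np.radians(a); p=wproj(w((-5,29*np.sin(t),82+29*np.cos(t)),POSE))[0].round().astype(int)
    print(n,p,np.percentile(g[p[1]-3:p[1]+4,p[0]-5:p[0]+6],[20,50]).round())
E
python3 wins.py w5.png; python3 tgt.py 8 0 119
```

```text
upL [326 183] [164. 169.]
upR [274 183] [173. 177.]
L [346 161] [174. 179.]
R [252 161] [169. 176.]
loL [319 142] [ 84. 165.]
phot [ 10.8  -9.6 162.9] F [ 0.5 -1.2  0.7]
clock 5.95 dist [18.1  9.8 40. ] rot [-0.5  0.6 -0.3] rows 1
[18, 10, 40] [-0.5, 0.6, -0.3]
```

```bash
python3 -c "
import cv2;im=cv2.imread('pics/w5.png');cv2.imwrite('pics/w5a.png',cv2.resize(im[80:330,140:440],None,fx=2,fy=2))"
```

```text
(no output)
```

View pics/w5a.png

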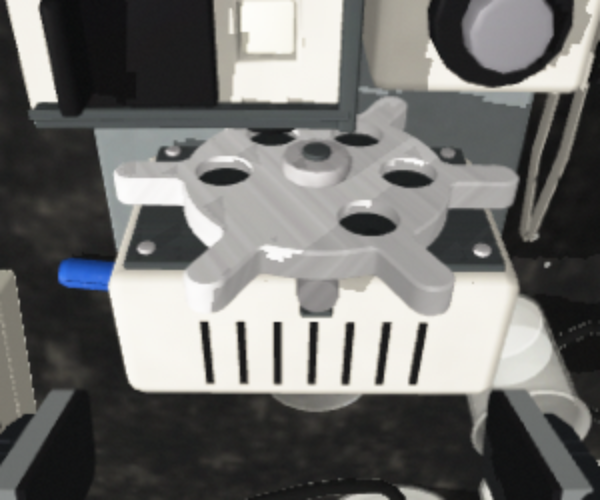

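One click made: the blank is now upper right (no window at about (265,218)), so two remain. I repeat the move.

Request:
jog_arm:
  deltas:
    - [[0,11,0,-0.3,0.3,-0.1,85],[7,0,21,0,0,0,85],[7,0,21,0,0,0,85],[0,-10,0,0,0,0,85],[0,-10,0,0,0,0,85]]

```text
clock: 6.45
eef_pos: [0.5497, 0.0782, 0.1195]
tool_rot: [-0.068, 0.982, 0.015, 0.176]
ft_force: [0.7, 2.9, 2.5]
grip_width: 0.0851
```

Request:
jog_arm:
  deltas:
    - [[1,-10,0,0.3,0,0,85],[1,-10,0,0.3,0,0,85],[0,-8,0,0,0,0,85]]

```text
clock: 6.75
eef_pos: [0.5533, 0.0479, 0.1214]
tool_rot: [-0.067, 0.982, 0.01, 0.178]
ft_force: [0.2, -0.2, 0.5]
grip_width: 0.0847
```

```bash
python3 tgt.py 8 -42 119
```

```text
phot [ 12.9 -48.2 121.4] F [ 0.2 -0.2  0.5]
clock 6.75 dist [5.5 6.2 0.5] rot [-0.4  0.5 -0.2] rows 1
[5, 6, 1] [-0.4, 0.5, -0.2]
```

Request:
jog_arm:
  deltas:
    - [[-4,0,-18,0,0,0,85],[-5,0,-19,0,0,0,85],[0,25,0,0,0,0,85],[0,25,0,0,0,0,85],[0,0,0,-0.3,0.3,-0.1,85]]

```text
clock: 7.25
eef_pos: [0.5435, 0.0886, 0.162]
tool_rot: [-0.062, 0.982, 0.007, 0.176]
ft_force: [0.0, -0.8, -0.3]
grip_width: 0.0849
```

```bash
sed -i 's/POSE))\[0\]\.round/POSE))[0]+[-2,6]).round/; s/p=wproj/p=(wproj/' wins.py; python3 wins.py w6.png; python3 tgt.py 8 0 119
```

```text
upL [321 193] [30. 31.]
upR [269 193] [30. 31.]
L [341 170] [30. 32.]
R [247 171] [175. 176.]
loL [315 151] [31. 33.]
phot [  9.   -7.7 162. ] F [ 1.2 -0.9  0.5]
clock 7.3 dist [15.9  8.  39.9] rot [-0.8  0.3 -0.8] rows 1
[16, 8, 40] [-0.8, 0.3, -0.8]
```

Blank is at the level right; one more click.

Request:
jog_arm:
  deltas:
    - [[0,9,0,-0.7,0.3,-0.7,85],[7,0,21,0,0,0,85],[7,0,20,0,0,0,85],[0,-10,0,0,0,0,85],[0,-10,0,0,0,0,85]]

```text
clock: 7.8
eef_pos: [0.5478, 0.0765, 0.1194]
tool_rot: [-0.07, 0.982, 0.015, 0.174]
ft_force: [-1.3, 5.3, 3.0]
grip_width: 0.0854
```

Request:
jog_arm:
  deltas:
    - [[1,-10,0,0.3,0,0,85],[1,-10,0,0.3,0,0,85],[0,-7,0,0,0,0,85]]

```text
clock: 8.1
eef_pos: [0.5512, 0.0461, 0.1208]
tool_rot: [-0.069, 0.982, 0.01, 0.175]
ft_force: [-0.1, 0.2, -1.2]
grip_width: 0.0849
```

Request:
jog_arm:
  deltas:
    - [[-4,0,-18,0,0,0,85],[-5,0,-19,0,0,0,85],[0,25,0,0,0,0,0],[0,25,0,0,0,0,0],[0,0,0,-0.3,0.3,-0.1,0]]

```text
clock: 8.6
eef_pos: [0.5414, 0.0879, 0.1615]
tool_rot: [-0.065, 0.983, 0.008, 0.173]
ft_force: [-0.9, 0.6, 0.3]
grip_width: 0.0434
```

```bash
python3 wins.py w7.png; python3 tgt.py -52 -85 140;python3 - <<'E'
from h import *
for p in [(-52,-31.5-30,111),(-52,51,89),(-52,-31.5,111)]: print(wproj(w(p,POSE))[0].round())
for t in("cover_rib","zero_key_top"):
    for d in masks_of(t,"wrist")[:1]:
        y,x=np.where(d["pixels"]);print(t,d["conf"],d["at"],x.min(),x.max(),y.min(),y.max())
im=cv2.imread('pics/w7.png');cv2.imwrite('pics/w7a.png',cv2.resize(im[30:330,100:460],None,fx=2,fy=2))
E
```

```text
upL [321 197] [30. 31.]
upR [270 197] [30. 31.]
L [341 174] [30. 32.]
R [248 174] [30. 31.]
loL [315 155] [30. 34.]
phot [  6.9  -8.1 161.5] F [0.7 0.  0.8]
clock 8.65 dist [ 61.9 -77.5   1. ] rot [-0.6 -0.1 -0.5] rows 3
[21, -26, 0] [-0.2, -0.0, -0.2]
[21, -26, 0] [-0.2, -0.0, -0.2]
[21, -26, 0] [-0.2, -0.0, -0.2]
[171. 116.]
[394.  98.]
[233. 115.]
cover_rib 0.87 [202.7, 107.5] 157 246 76 148
zero_key_top 0.89 [387.8, 101.7] 367 411 79 124
```

View pics/w7a.png

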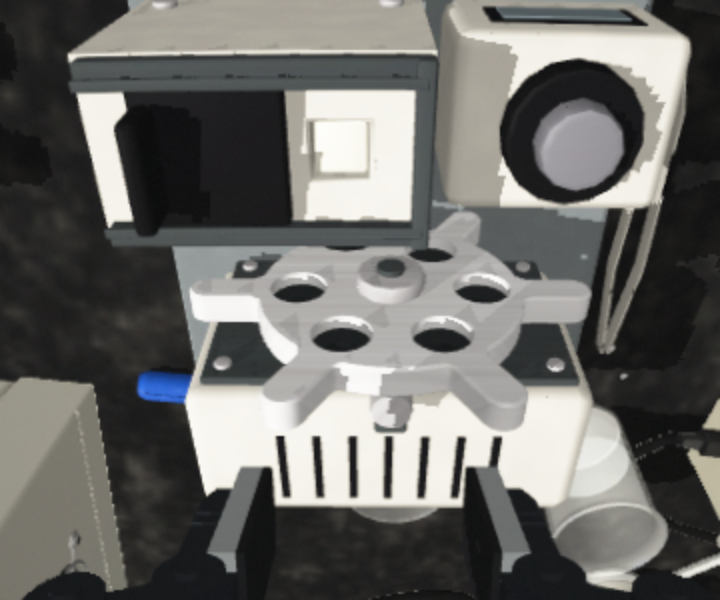

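All five windows show (upper left and right, level left and right, lower left), so the blank is in the light path. The rib's top is near crop (130,170), which puts the cover about 33 mm open.

Request:
jog_arm:
  deltas:
    - [[20,-29,0,-0.2,0,-0.2,0],[20,-29,0,-0.2,0,-0.2,0],[20,-29,0,-0.2,0,-0.2,0],[4,0,12,0,0,0,0],[0,0,0,0,0,0,0]]

```text
clock: 9.25
eef_pos: [0.4963, -0.0159, 0.1273]
tool_rot: [-0.067, 0.983, 0.01, 0.173]
ft_force: [-0.0, 0.3, -1.3]
grip_width: 0.0004
```

```bash
python3 tgt.py -52 -95 103; python3 - <<'E'
from h import *
save("wrist","w8.png")
for p in [(-52,-31.5-30,111),(-52,51,89),(-52,-31.5,111)]: print(wproj(w(p,POSE))[0].round())
im=cv2.imread('pics/w8.png');cv2.imwrite('pics/w8a.png',cv2.resize(im[100:400,160:520],None,fx=2,fy=2))
E
```

```text
phot [ -52.5 -103.3  127.3] F [-0.   0.3 -1.3]
clock 9.25 dist [ 7.8  8.4 22.9] rot [-0.3 -0.1 -0.2] rows 1
[8, 8, 23] [-0.3, -0.1, -0.2]
[366. 253.]
[552. 224.]
[424. 252.]
```

View pics/w8a.png

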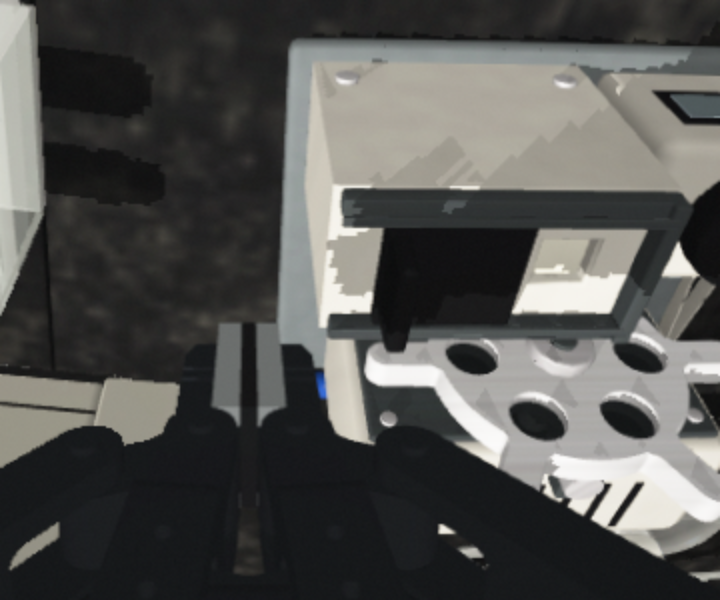

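Request:
jog_arm:
  deltas:
    - [[4,4,12,-0.3,0,-0.2,0],[4,4,11,0,0,0,0],[0,10,0,0,0,0,0],[0,10,0,0,0,0,0]]

```text
clock: 9.7
eef_pos: [0.4966, 0.0113, 0.1062]
tool_rot: [-0.068, 0.982, 0.011, 0.176]
ft_force: [0.3, -2.3, -0.0]
grip_width: -0.0003
```

```bash
python3 tgt.py -52 -42 103
```

```text
phot [-48.4 -76.4 106.2] F [ 0.3 -2.3 -0. ]
clock 9.7 dist [ 4.6 34.4  1.6] rot [-0.2  0.3 -0.1] rows 1
[5, 34, 2] [-0.2, 0.3, -0.1]
```

Request:
jog_arm:
  deltas:
    - [[1,8,1,0,0,0,0],[1,8,1,0,0,0,0],[0,8,0,0,0,0,0]]

```text
clock: 10.0
eef_pos: [0.4936, 0.0374, 0.106]
tool_rot: [-0.069, 0.982, 0.01, 0.178]
ft_force: [0.3, -1.1, -0.3]
grip_width: 0.0001
```

Request:
jog_arm:
  deltas:
    - [[0,6,0,0,0,0,0],[0,5,0,0,0,0,0]]

```text
clock: 10.2
eef_pos: [0.4929, 0.0471, 0.107]
tool_rot: [-0.068, 0.981, 0.006, 0.179]
ft_force: [2.4, -16.5, 2.7]
grip_width: 0.0001
```

```bash
python3 tgt.py -52 -42 103
```

```text
phot [-47.  -40.5 107. ] F [  2.4 -16.5   2.7]
clock 10.2 dist [ 6.  -1.5  2. ] rot [-0.8  0.6 -0. ] rows 1
[6, -1, 2] [-0.8, 0.6, -0.0]
```

The cover is on its stop (16 N, right at the expected position). I back off, rise and look.

Request:
jog_arm:
  deltas:
    - [[0,-8,0,0,0,0,0],[-10,-4,-30,-0.5,0.4,0,0],[-5,30,-10,0,0,0,0],[10,30,0,0,0,0,0],[0,0,0,0,0,0,0]]

```text
clock: 10.7
eef_pos: [0.476, 0.097, 0.1475]
tool_rot: [-0.068, 0.982, 0.014, 0.174]
ft_force: [0.7, -0.6, 0.3]
grip_width: 0.0001
```

```bash
python3 wins.py w9.png; python3 tgt.py -52 51 110; python3 - <<'E'
from h import *
for p in [(-52,-31.5,111),(-52,51,89)]: print(wproj(w(p,POSE))[0].round())
for t in("cover_rib","zero_key_top"):
    for d in masks_of(t,"wrist")[:1]:
        y,x=np.where(d["pixels"]);print(t,d["conf"],d["at"],x.min(),x.max(),y.min(),y.max())
im=cv2.imread('pics/w9.png');cv2.imwrite('pics/w9a.png',cv2.resize(im[60:360,100:500],None,fx=2,fy=2))
E
```

```text
upL [287 288] [28. 30.]
upR [243 288] [30. 32.]
L [307 260] [31. 39.]
R [225 260] [32. 38.]
loL [286 237] [31. 40.]
phot [-55.6  10.3 148.1] F [ 0.5 -0.3  0.2]
clock 10.75 dist [ 9.9 40.7 37. ] rot [ 0.1  0.3 -0.2] rows 2
[5, 20, 19] [0.0, 0.1, -0.1]
[5, 20, 19] [0.0, 0.1, -0.1]
[207. 232.]
[350. 207.]
cover_rib 0.83 [232.8, 221.4] 199 271 197 255
zero_key_top 0.55 [347.6, 208.4] 328 365 191 227
```

View pics/w9a.png

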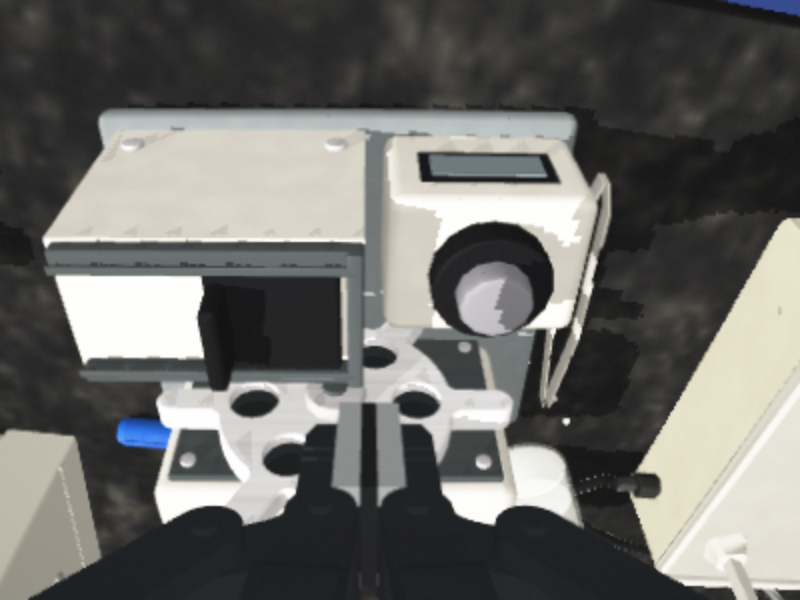

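The cover lies over the cell with the rib at its predicted shut place (crop (210,335)), and all five windows still show. The key is at crop (495,297), as predicted. Now I press it.

```bash
python3 tgt.py -47 49.5 105
```

```text
phot [-55.4   8.8 147.8] F [ 0.1 -0.   0.5]
clock 10.85 dist [ 7.1 40.6 43.1] rot [-0.   0.2 -0.3] rows 2
[4, 20, 22] [-0.0, 0.1, -0.1]
[3, 20, 22] [-0.0, 0.1, -0.1]
```

Request:
jog_arm:
  deltas:
    - [[-2,20,0,0,0,0,0],[-1,21,8,0,0,0,0],[4,0,17,0,0,0,0],[4,0,17,0,0,0,0],[0,0,0,0,0,0,0]]

```text
clock: 11.35
eef_pos: [0.4839, 0.1346, 0.1051]
tool_rot: [-0.064, 0.982, 0.013, 0.175]
ft_force: [0.3, 0.2, -0.8]
grip_width: -0.0003
```

```bash
python3 tgt.py -46 49.5 98
```

```text
phot [-43.7  47.5 105.1] F [ 0.3  0.2 -0.8]
clock 11.35 dist [4.7 2.  5.9] rot [-0.1  0.2 -0.7] rows 1
[5, 2, 6] [-0.1, 0.2, -0.7]
```

Request:
jog_arm:
  deltas:
    - [[4,2,5,0,0,0,0],[2,0,4,0,0,0,0],[1,0,3,0,0,0,0]]

```text
clock: 11.65
eef_pos: [0.4821, 0.1351, 0.0917]
tool_rot: [-0.062, 0.982, 0.013, 0.175]
ft_force: [-0.7, -0.1, 1.0]
grip_width: 0.0001
```

Request:
jog_arm:
  deltas:
    - [[1,0,3,0,0,0,0],[1,0,3,0,0,0,0]]

```text
clock: 11.85
eef_pos: [0.4826, 0.1351, 0.086]
tool_rot: [-0.062, 0.982, 0.013, 0.176]
ft_force: [-8.9, -2.1, 19.3]
grip_width: -0.0003
```

Request:
jog_arm:
  deltas:
    - [[0,0,0,0,0,0,0],[-1,0,-4,0,0,0,0],[-3,0,-10,0,0,0,0],[-10,0,-28,0,0,0,0],[0,0,-30,0,0,0,0]]

```text
clock: 12.35
eef_pos: [0.4691, 0.1326, 0.158]
tool_rot: [-0.062, 0.983, 0.012, 0.174]
ft_force: [1.6, -0.3, 0.4]
grip_width: -0.0
```

Request:
jog_arm:
  deltas:
    - [[0,0,-30,0,0,0,0],[0,0,0,0,0,0,0],[0,0,0,0,0,0,0]]

```text
clock: 12.65
eef_pos: [0.4606, 0.1318, 0.1922]
tool_rot: [-0.062, 0.982, 0.013, 0.178]
ft_force: [0.1, -0.9, -0.0]
grip_width: -0.0001
```

```bash
python3 wins.py w10.png; python3 tgt.py; python3 - <<'E'
from h import *
for p in [(-52,-31.5,111),(-52,51,89)]: print(wproj(w(p,POSE))[0].round())
a=cv2.imread('pics/w10.png')[60:360,100:500]; camera("side"); b=save("side","s10.png")[:,:,::-1][180:330,150:350]
cv2.imwrite('pics/w10a.png',np.hstack([a,cv2.resize(b,(400,300))]))
E
```

```text
upL [238 253] [33. 34.]
upR [201 253] [28. 34.]
L [259 231] [28. 36.]
R [189 232] [29. 35.]
loL [244 213] [31. 37.]
phot [-66.8  48.  192.2] F [0.2 0.2 0.1]
[166. 202.]
[287. 182.]
```

View pics/w10a.png

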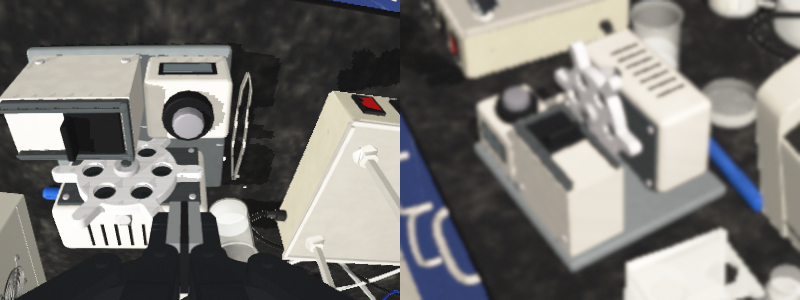

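The cover is over the cell, the key is up, all five windows are in view and nothing around has moved. I hand it in.

```bash
python3 -c "
from workcell import *
print(job_done())"
```

```text
the job is handed in; nothing more can be done
None
```

The dark zero is done and handed in at about 12.8 s on the robot's clock; no verdict was reported.

- **Wheel:** The blank started three clicks off. I flicked it three clicks to the right with the inner face of the left finger.
- **First try:** The shut fingers failed, because the lug tip caught under the step of the fingers. The force reached about 35 N at the fingertips, and the wheel fell back to the same rest position.
- **Wheel check:** The five other places all show windows, before and after the key press. So the blank is in the hidden place in the light path; I could not see it there directly.
- **Cover:** I pushed it until it stopped hard, at 16.5 N and within about 2 mm of the expected shut position. A thin bright strip shows at the cover's left edge in the near picture. I took it for the end of the block, because the rib stands where it should and the side view shows no gap.
- **Key:** I pressed it last, to about 19 N at full travel (about 4 N is needed), and released it. It looks up again in the last picture.
- **Surroundings:** The last pictures show the dish, beaker, marker and tweezers in place. The cuvette is under the cover and was not touched. The arm is clear of everything, with a force reading near zero.

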